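# Refit the shaft of the drum grater

## Task

The washed shaft of the drum grater is in its drying stand: draw it up out of the stand and thread it, tapered end first, down the sloping bore of the grater, through the upper bearing, the drum and the lower bearing, until its red collar sits flat on the grater's upper plate. Then let go of it, and leave the wooden cup, the shaker and the little dish standing where they are.

Things in the scene. Friction and masses are not known exactly. Their poses are not given: they have to be found in the camera images.
- shaft: loose shaft, about 0.1 kg, upright in the stand, collar on its top. Origin: centre of the collar's underside; z along the rod to the knob. Steel rod, 12 mm diameter, z = 0 down to -115 mm, the last 10 mm tapering to 6 mm; red collar 34 mm across, z = 0 to 6 mm; red block knob z = 6 to 46 mm, 36 mm along x, 18 mm along y with flat sides (pinch across y)
- shaft_tip (a point): the tapered end of the rod, on its axis 115 mm below the collar's underside
- stand: fixed drying stand: wooden base and top plate, 90 x 90 mm, on four thin steel posts at the corners, 125 mm high in all. The shaft hangs upright through a 20 mm hole in the middle of the 10 mm thick top plate. Origin: centre of its underside on the worktop, z up. Overhead, open wall-cabinet doors hang 0.68 m above the worktop at y = -0.35 and 0.45 m (x = 0.26 to 0.66 m)
- grater: fixed drum grater: white base 170 mm (x) by 124 mm (y), white cheeks carrying a sloping head with two blue bearing plates, steel drum (72 mm across, free to turn, cannot shift), green feed chute on one side. Origin: centre of its underside on the worktop, z up; x points to the chute side, the mouth of the bore faces -x, roughly to the robot's right
- grater_head: sloping head of the grater. Origin: centre of the bore's mouth on the upper plate's flat outer face (90 x 100 mm), 125 mm above the worktop. z: bore axis out of the mouth, 30 degrees from vertical towards the grater's -x; y level. Upper plate z = 0 to -10 mm, drum hub -19 to -73, lower plate -82 to -92, bores 16 mm on one axis. Nothing stands above z = 1 mm
- cup: small wooden cup, 52 mm across, 53 mm high, loose bystander; origin centre of its underside
- shaker: small pale metal shaker, 47 mm across, 82 mm high, loose bystander; origin centre of its underside
- dish: small white sauce dish, 74 mm across, 20 mm high, loose bystander; origin centre of its underside
There are look-alikes about, which are no part of the job. Leave any purple look-alike of the shaft alone.

How it is judged:
On the way, in this order (a step that is already met when the one before it is completed fails the run):
1. the shaft is drawn right out of the stand (height (world z) of shaft_tip above 0.128 m), for 0.1 s.
2. the tapered end is in the upper bearing (z of shaft_tip in the frame of grater_head between -0.13 and -0.008 m and x of shaft_tip in the frame of grater_head between -0.006 and 0.006 m and y of shaft_tip in the frame of grater_head between -0.006 and 0.006 m and angle between the z axis of shaft and the z axis of grater_head, either way round below 0.3 rad), for 0.05 s.
At the end, for the whole second after the job is handed in: the shaft is at rest in the bore, through both plates and the drum: centre of the collar's underside within 4 mm of the centre of the mouth, tip at least 112 mm past the outer face, axes within 0.06 rad (distance between shaft and grater_head below 0.004 m and z of shaft_tip in the frame of grater_head below -0.112 m and angle between the z axis of shaft and the z axis of grater_head, either way round below 0.06 rad and linear speed of shaft below 0.02 m/s); the robot touches nothing.
It fails at once if the wooden cup was moved more than 30 mm (distance of cup from where it was at the start of the episode above 0.03 m).
It fails at once if the shaker was moved more than 30 mm (distance of shaker from where it was at the start of the episode above 0.03 m).
It fails at once if the dish was moved more than 30 mm (distance of dish from where it was at the start of the episode above 0.03 m).
It fails at once if one of them was knocked over (angle between any of cup, shaker, dish's own z axis and vertical above 0.5 rad).
It also fails if it takes over 59 s, if anything falls off the work surface, if the arm or the gripper's body presses on something with over 40 N, if the wrist force passes 120 N, or if a joint passes its speed limit or range.

## Robot

A 7-joint arm with a two-finger parallel gripper is mounted at the origin on a cart in front of the work surface, level with it; the furniture and walls round the work are solid. World frame = base frame: x ahead of the robot, y to its left, z up, the work surface at z = 0. Lengths are in m, angles in rad, forces in N, time in s.
With the tool pointing down it reaches from about 0.35 to 0.775 m from the base axis. Payload 3.1 kg.
Tool frame: the origin (TCP) lies midway between the tips of the shut fingers; the grasp point (between the pads) lies 19 mm behind it; z points along the fingers, y is the direction in which the jaws open and shut (so a half turn about z gives the same grasp; the last joint's range is limited). The gripper opens to 85 mm and grips with 20 to 120 N. Pads are 22 mm wide; open, the fingers measure 114 mm over their backs; the gripper's body (76 mm by 85 mm) begins 54 mm behind the grasp point. The pads swing forward as they close: fully open they stand 13 mm farther back than shut.
Start: joints at [1.234, 0.311, 0.014, 1.512, -0.004, 1.319, -0.027], TCP at [0.16, -0.526, 0.231] pointing down, gripper open.
Joint ranges: [-2.7, 2.7], [-0.3, 1.91], [-1.27, 1.3], [0.12, 2.57], [-1.44, 4.58], [0.2, 2.03], [-3.05, 3.05]. Speed limits (rad/s): [2.79, 2.79, 3.14, 3.14, 3.14, 3.14, 3.14].

## Interface

Orientations are given as a 3x3 rotation matrix whose columns are the frame's x, y, z axes.
In Python, from workcell import status, read_camera, order gives the robot as it stands.
- The arm moves only by the tool drive_tool, never from a script. Its argument "deltas" is one flat list of numbers, 5 for each row, row after row: the shift along the tool's x, y, z in cm, then the turn about the tool's z in units of 10 degrees (1.0 is 10 degrees), then the opening, from 0 (shut) to 1 (fully open). In form: [dx, dy, dz, yaw, fingers, dx, dy, dz, yaw, fingers, ...]. A call has exactly 5 rows; each row shifts and turns the pose as measured when the row begins, along the tool's axes as they then stand; what a row does not reach is not made up. A row lasts 1/8 s, in which the tool goes at most 62.5 mm and 10.7 degrees, less where a joint would pass 70% of its speed; a pose out of reach is approached as far as the arm can. A call with a gripper value outside its range is refused whole. The fingers move at their own pace and stop on an object; the grip force is fixed at half the most. Time passes only in rows, so rows that do not move let the fingers close, or fill a call up. It gives the time, the measured TCP pose, the force and the opening at its end, in the units of the state.
- status.observe(): the state, without advancing time (a new reading comes with each control period).
- read_camera(name): name is "scene" or "top" or "wrist"; returns a dict with "color" (420x560x3 uint8, red, green, blue), "z_map" (420x560 float32, m along the optical axis (not along the pixel's ray), 0 where there is no reading), "fov_y" (degrees; the focal length in pixels is half the picture's height over the tangent of half this angle, whatever the lens; pixels are square), "cx", "cy" (the principal point, pixels), "world_from_camera" (4x4, takes a point from camera to world coordinates); the wrist camera has in their place "hand_eye" (4x4, takes a point from camera to tool coordinates, whose origin is the TCP and whose axes are the flange's). Camera axes: x right, y up, looking along -z (the intrinsics and any distortion apply to the point x, -y, -z); pixel columns grow to the right and rows downward; lengths in m; the calibration is good to about 2 mm. A picture is of the moment at which its call begins: read the wrist's pose just before it.
- order.close_job(): hands the job in, once; it reports no verdict.
The state is a dict: "time": time; "joints": joint angles; "dq": joint speeds; "effort": joint torques, N m; "position": TCP position; "tcp_rot": TCP orientation; "ft_force": force on the tool from outside, world axes, zero at the start; "wrist_torque": the same for the moment, N m; "opening": opening from 0.0 (shut) to 1.0 (fully open).
Only numpy, scipy, OpenCV 4.12 (cv2) and the standard library are available. Lean on these libraries where they do the work, as an engineer would, in place of code of your own. Each camera call takes 0.05 s, during which the arm holds its last target.

## Working session

There is one attempt and no reset: what is moved stays moved. The work goes in short steps, Python scripts to look and compute and a tool call to move; the robot and the scene stay as the last step left them, time stands still between calls to the robot, and variables do not carry over. Pictures are saved under pics/ and viewed, and the job is handed in when it is done.

Besides the shell and the picture viewer there is one more tool, called as name(argument=value, ...) on one line, values as JSON. drive_tool: Moves the arm, as the interface text tells. Its arguments: {"type":"object","properties":{"deltas":{"type":"array","items":{"type":"number"}}},"required":["deltas"]}

```bash
ls; mkdir -p pics
cat > h.py <<'E'
import numpy as np, cv2
from workcell import status, read_camera, order
def snap(name, fn):
    s=status.observe(); c=read_camera(name)
    cv2.imwrite(f'pics/{fn}.png', c['color'][:,:,::-1])
    np.savez(f'pics/{fn}.npz', pos=s['position'],rot=s['tcp_rot'],**c)
    return s,c
def cloud(fn):
    c=np.load(f'pics/{fn}.npz'); H,W=c['z_map'].shape
    f=H/2/np.tan(np.radians(float(c['fov_y']))/2)
    v,u=np.mgrid[0:H,0:W]; z=c['z_map']
    P=np.stack([(u-c['cx'])/f*z,-(v-c['cy'])/f*z,-z,np.ones_like(z)],-1)
    if 'world_from_camera' in c: T=c['world_from_camera']
    else:
        A=np.eye(4);A[:3,:3]=c['rot'];A[:3,3]=c['pos'];T=A@c['hand_eye']
    Q=(P@T.T)[...,:3]; Q[z==0]=np.nan
    return Q,c
E
python3 - <<'E'
from h import *
for n in('scene','top','wrist'):
    s,c=snap(n,n+'0'); print(n,{k:(v if np.size(v)<17 else v.shape) for k,v in c.items()})
print(s)
E
```

```text
pics
scene {'color': (420, 560, 3), 'z_map': (420, 560), 'fov_y': 44.304809853360275, 'cx': 283.14228426319045, 'cy': 212.3583678357536, 'world_from_camera': array([[-0.48596743,  0.59435429, -0.6407641 , -0.05256522],
       [-0.87392247, -0.33864917,  0.34867787,  0.35356891],
       [-0.00975604,  0.72942423,  0.68399204,  0.76513169],
       [ 0.        ,  0.        ,  0.        ,  1.        ]])}
top {'color': (420, 560, 3), 'z_map': (420, 560), 'fov_y': 54.013260649210196, 'cx': 280.6579120030012, 'cy': 203.53546013564193, 'world_from_camera': array([[ 0.05666055,  0.97151091, -0.23012201,  0.38946358],
       [-0.99838124,  0.05399184, -0.01788255, -0.00988221],
       [-0.00494838,  0.23076273,  0.97299747,  1.00675615],
       [ 0.        ,  0.        ,  0.        ,  1.        ]])}
wrist {'color': (420, 560, 3), 'z_map': (420, 560), 'fov_y': 65.15205241282972, 'cx': 287.26333408595326, 'cy': 205.974085345955, 'hand_eye': array([[ 8.83050503e-05,  9.61946475e-01,  2.73237938e-01,
         6.92142178e-02],
       [ 9.99999900e-01,  3.49426598e-05, -4.46197226e-04,
        -6.60
[... 309 characters left out ...]
361]), 'dq': array([ 1.02938989e-03,  8.06415219e-04, -1.80709352e-03, -5.13184306e-03,
        9.21829362e-04,  1.55404604e-03, -6.01942113e-05]), 'effort': array([ 5.50109762e-04, -3.80851471e+01,  1.46613079e-01, -2.31241733e+01,
        1.22628247e-02,  8.19785229e-03, -2.47091094e-05]), 'position': array([ 0.15960975, -0.5256628 ,  0.23033115]), 'tcp_rot': array([[ 9.56843631e-01,  2.90602444e-01, -6.97112774e-04],
       [ 2.90603265e-01, -9.56841591e-01,  1.97789838e-03],
       [-9.22443933e-05, -2.09512271e-03, -9.99997801e-01]]), 'ft_force': array([-0.17960715,  0.07508859, -0.71203482]), 'wrist_torque': array([-0.00012531, -0.01283081,  0.00434839]), 'opening': 1.0006313203567248}
```

View pics/scene0.png

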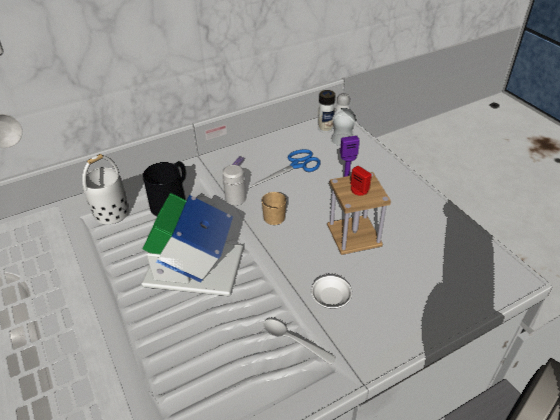

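View pics/top0.png

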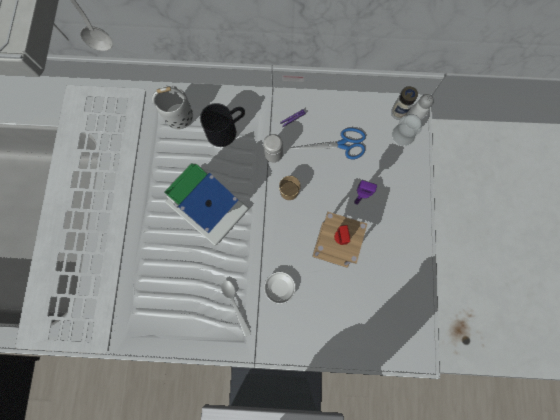

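View pics/wrist0.png

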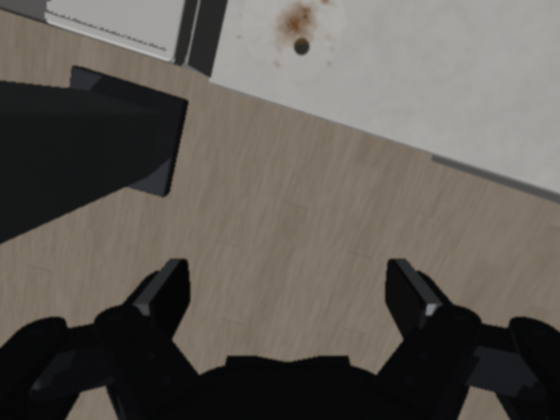

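```bash
python3 - <<'E'
from h import *
for n in('scene0','top0'):
    Q,c=cloud(n); im=c['color']; hsv=cv2.cvtColor(im,cv2.COLOR_RGB2HSV)
    h,s,v=[hsv[...,i].astype(int) for i in range(3)]
    ok=np.isfinite(Q[...,0])
    def rep(name,m):
        m=cv2.erode((m&ok).astype(np.uint8),np.ones((3,3)))>0
        nl,lab,st,ce=cv2.connectedComponentsWithStats(m.astype(np.uint8))
        for i in range(1,nl):
            if st[i,4]>40:
                p=Q[lab==i]; print(n,name,st[i,4],ce[i].round(),'med',np.median(p,0).round(4),'min',np.percentile(p,2,0).round(3),'max',np.percentile(p,98,0).round(3))
    rep('red',((h<6)|(h>174))&(s>170)&(v>60))
    rep('purple',(h>130)&(h<150)&(s>120))
    b=(h>105)&(h<125)&(s>120)
    rep('blue',b)
    rep('wood',(h>8)&(h<22)&(s>70)&(Q[...,2]>0.02))
    rep('green',(h>50)&(h<80)&(s>120))
    # blue plane
    m=b&ok&(Q[...,2]>.07)&(Q[...,1]>0.05); p=Q[m]
    for _ in range(4):
        ce=p.mean(0);u,sv,vt=np.linalg.svd(p-ce,full_matrices=False);nn=vt[2]*np.sign(vt[2][2]);d=(p-ce)@nn;p=p[abs(d)<max(.003,0)]
    print('plane',ce,nn,np.degrees(np.arccos(nn[2])),d.std(),len(p))
E
python3 - <<'E'
import cv2
a=cv2.imread('pics/scene0.png');
cv2.imwrite('pics/crop1.png',cv2.resize(a[120:300,130:400],None,fx=2.9,fy=2.9,interpolation=cv2.INTER_CUBIC))
E
```

```text
scene0 red 328 [360. 181.] med [ 0.524  -0.1237  0.1502] min [ 0.512 -0.135  0.129] max [ 0.542 -0.117  0.171]
scene0 purple 345 [349. 150.] med [ 0.6328 -0.1744  0.1391] min [ 0.625 -0.189  0.082] max [ 0.642 -0.161  0.161]
scene0 blue 1462 [199. 225.] med [0.5906 0.1735 0.1282] min [0.543 0.132 0.111] max [0.637 0.211 0.145]
scene0 wood 868 [359. 195.] med [ 0.5134 -0.1142  0.1236] min [ 0.482 -0.169  0.118] max [ 0.571 -0.081  0.126]
scene0 wood 356 [274. 205.] med [ 0.6608 -0.0123  0.0367] min [ 0.634 -0.036  0.024] max [0.685 0.013 0.05 ]
scene0 green 1011 [165. 223.] med [0.6096 0.2266 0.1408] min [0.587 0.183 0.094] max [0.673 0.265 0.151]
plane [0.59037311 0.17044292 0.12698647] [-0.29759101 -0.39609511  0.86864737] 29.698166093863975 0.0011378124782680807 1650
top0 red 131 [343. 235.] med [ 0.5285 -0.1255  0.1707] min [ 0.514 -0.136  0.13 ] max [ 0.545 -0.117  0.174]
top0 purple 151 [366. 189.] med [ 0.6336 -0.1749  0.1586] min [ 0.626 -0.189  0.12 ] max [ 0.644 -0.161  0.164]
top0 blue 1357 [209. 203.] med [0.5912 0.1646 0.1256] min [0.547 0.123 0.106] max [0.635 0.207 0.145]
top0 wood 981 [341. 238.] med [ 0.5265 -0.126   0.1253] min [ 0.49  -0.169  0.122] max [ 0.572 -0.087  0.128]
top0 green 543 [186. 183.] med [0.6302 0.2152 0.1457] min [0.593 0.184 0.093] max [0.664 0.252 0.154]
plane [0.59169286 0.16557084 0.12602701] [-0.30184144 -0.39794211  0.86633355] 29.964669953862867 0.0013082288845480765 1570
```

View pics/crop1.png

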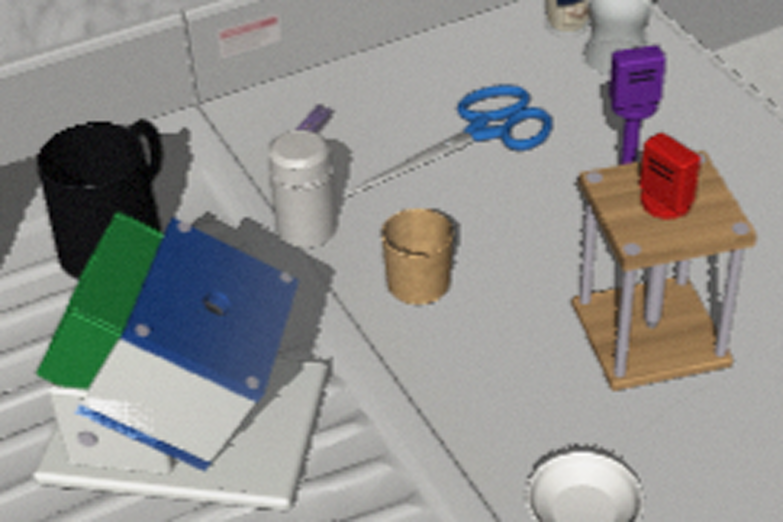

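Run:
```python
from h import *
n=np.array([-.3,-.4,.866])
for k in('scene0','top0'):
    Q,c=cloud(k); im=c['color']; hsv=cv2.cvtColor(im,cv2.COLOR_RGB2HSV)
    h,s,v=[hsv[...,i].astype(int) for i in range(3)]
    red=((h<8)|(h>172))&(s>150)&(v>60)&(Q[...,2]>.1)
    p=Q[red&(Q[...,2]>.167)]
    print(k,'knobtop',len(p),cv2.minAreaRect((p[:,:2]*1000).astype(np.float32)))
    w=(h>8)&(h<22)&(s>70)&(abs(Q[...,2]-.125)<.006)&(Q[...,1]<-.05)
    p=Q[w]; print('stand',cv2.minAreaRect((p[:,:2]*1000).astype(np.float32)))
    # blue plate & outline
    b=(h>105)&(h<125)&(s>100)&(Q[...,1]>.05)&(Q[...,2]>.09)
    p=Q[b]; c0=p.mean(0)
    for _ in range(5):
        cc=p.mean(0);nn=np.linalg.svd(p-cc,full_matrices=False)[2][2];nn*=np.sign(nn[2]);p=p[abs((p-cc)@nn)<.003]
    ey=np.cross(nn,[0,0,1.]);ey/=np.linalg.norm(ey);ex=np.cross(ey,nn)
    uv=np.c_[(p-cc)@ex,(p-cc)@ey]*1000
    r=cv2.minAreaRect(uv.astype(np.float32)); print('plate rect',r, 'centre', cc+ex*r[0][0]/1000+ey*r[0][1]/1000, nn)
    # hole: dark pixels inside
    d=(v<75)&(s<400)
    uvq=np.stack([(Q-cc)@ex,(Q-cc)@ey],-1)
    H,W=v.shape;f=H/2/np.tan(np.radians(float(c['fov_y']))/2)
    yy,xx=np.mgrid[0:H,0:W];T=c['world_from_camera']
    D=np.stack([(xx-c['cx'])/f,-(yy-c['cy'])/f,-np.ones((H,W))],-1)@T[:3,:3].T
    t=((cc-T[:3,3])@nn)/(D@nn); X=T[:3,3]+D*t[...,None]
    rel=X-(cc+ex*r[0][0]/1000+ey*r[0][1]/1000); near=np.linalg.norm(rel,axis=-1)<.02
    med=np.median(v[near]); m=near&(v<med*.75); print('hole px',m.sum(),xx[m].mean(),yy[m].mean(),X[m].mean(0),med)
    q=Q[np.isfinite(Q[...,0])]
# dish, shaker
Q,c=cloud('top0')
for nm,(x,y,r) in dict(dish=(281,287,16),shaker=(273,148,14),cup=(290,188,14)).items():
    p=Q[y-r:y+r,x-r:x+r].reshape(-1,3);p=p[p[:,2]>.012];print(nm,np.percentile(p,5,0),np.percentile(p,95,0))
```

```text
scene0 knobtop 111 ((530.2786254882812, -128.98593139648438), (35.983306884765625, 17.34545135498047), 14.714823722839355)
stand ((531.54248046875, -129.6645050048828), (91.48807525634766, 94.03063201904297), 76.45242309570312)
plate rect ((-0.5172042846679688, -2.9621925354003906), (103.8165283203125, 88.36997985839844), 89.94123077392578) centre [0.59060415 0.16377198 0.12402029] [-0.30079231 -0.39599385  0.86759026]
hole px 17 202.23529411764707 225.35294117647058 [0.58839003 0.16816224 0.12525651] 108.0
top0 knobtop 147 ((531.4927978515625, -128.2389373779297), (35.00061798095703, 17.792593002319336), 10.90158462524414)
stand ((531.47802734375, -127.71038055419922), (89.14722442626953, 89.58297729492188), 75.83232879638672)
plate rect ((-1.0952377319335938, -0.1971588134765625), (98.5290298461914, 89.2879409790039), 89.97980499267578) centre [0.59096743 0.16470432 0.12537969] [-0.30139923 -0.39781763  0.86654466]
hole px 40 208.175 202.95 [0.59033546 0.16564696 0.12559263] 108.0
dish [ 0.38900381 -0.03259231  0.01225956] [0.45421375 0.03211905 0.02172193]
shaker [0.73607498 0.01455455 0.02137123] [0.77348455 0.05360213 0.08421019]
cup [ 0.63639591 -0.03254137  0.01410514] [0.68452981 0.01231434 0.05352433]
```

drive_tool(deltas=[4.3,-2.5,0,0,1,4.3,-2.5,0,0,1,4.3,-2.5,0,0,1,4.3,-2.5,0,0,1,4.3,-2.5,0,0,1])

```text
time: 0.78
position: [0.3293, -0.3424, 0.228]
tcp_rot: [[0.96, 0.279, -0.004], [0.279, -0.96, 0.002], [-0.004, -0.003, -1.0]]
ft_force: [0.7, -0.2, -0.6]
opening: 0.998
```

drive_tool(deltas=[4.7,-2.7,-0.4,0,1,4.7,-2.7,-0.4,0,1,4.7,-2.7,-0.4,0,1,4.7,-2.7,-0.4,0,1,4.7,-2.7,-0.4,0,1])

```text
time: 1.4
position: [0.5212, -0.1413, 0.2467]
tcp_rot: [[0.961, 0.276, -0.006], [0.276, -0.961, 0.002], [-0.006, -0.003, -1.0]]
ft_force: [1.1, 0.1, 0.3]
opening: 0.999
```

Run:
```python
from h import *
s,c=snap('wrist','w1'); print(s['position'],s['tcp_rot'],s['joints'])
Q,c=cloud('w1'); hsv=cv2.cvtColor(c['color'],cv2.COLOR_RGB2HSV)
h,sa,v=[hsv[...,i].astype(int) for i in range(3)]
red=((h<8)|(h>172))&(sa>150)&(v>40)&(Q[...,2]>.1)&(Q[...,0]<.6)
p=Q[red]; print(len(p),np.percentile(p,[2,98],axis=0))
p=Q[red&(Q[...,2]>.165)]
print(cv2.minAreaRect((p[:,:2]*1000).astype(np.float32)))
```

```text
[ 0.52116704 -0.14126597  0.24665782] [[ 0.96122569  0.27568722 -0.00646039]
 [ 0.27570346 -0.96124113  0.00175831]
 [-0.00572524 -0.00347129 -0.99997759]] [ 0.48899088  0.30836424 -0.33651597  1.49412603  0.10192063  1.36315365
 -1.14597888]
1737 [[ 0.51635594 -0.14308311  0.12950043]
 [ 0.5509186  -0.11392021  0.17193957]]
((532.9756469726562, -128.6215057373047), (35.932403564453125, 17.92576026916504), 11.459342002868652)
```

View pics/w1.png

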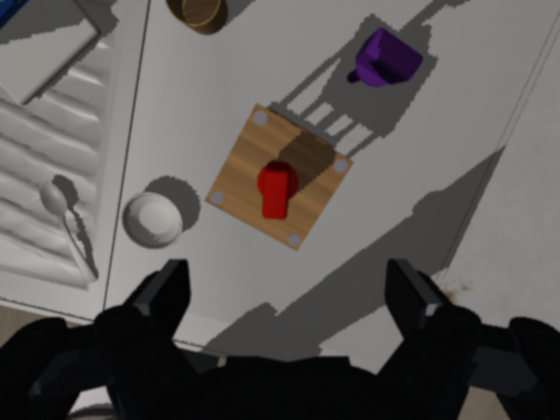

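drive_tool(deltas=[1.4,-0.9,1.5,0.45,1,0,0,2,0,1,0,0,1.5,0,1,0,0,0,0,1,0,0,0,0,1])

```text
time: 2.08
position: [0.5387, -0.1152, 0.1949]
tcp_rot: [[0.977, 0.215, -0.0], [0.215, -0.977, 0.012], [0.002, -0.011, -1.0]]
ft_force: [-0.8, -0.3, 1.2]
opening: 1.0
```

```bash
cat > k.py <<'E'
from h import *
import sys
s,c=snap('wrist',sys.argv[1]); R=s['tcp_rot'];print(s['position'],R.round(4),s['joints'].round(3), 'heading',np.degrees(np.arctan2(R[1,0],R[0,0])))
Q,c=cloud(sys.argv[1]); hsv=cv2.cvtColor(c['color'],cv2.COLOR_RGB2HSV)
h,sa,v=[hsv[...,i].astype(int) for i in range(3)]
red=((h<8)|(h>172))&(sa>150)&(v>40)&(Q[...,2]>.1)&(Q[...,0]<.6)
p=Q[red]; print(len(p),np.percentile(p,[2,98],axis=0))
p=Q[red&(Q[...,2]>.165)]
r=cv2.minAreaRect((p[:,:2]*1000).astype(np.float32));print(r)
d=np.array([r[0][0]/1e3,r[0][1]/1e3,.171])-s['position']; print('tool delta cm',R.T@d*100)
E
python3 k.py w2
```

```text
[ 0.53874329 -0.1152339   0.19494682] [[ 9.767e-01  2.146e-01 -5.000e-04]
 [ 2.146e-01 -9.766e-01  1.150e-02]
 [ 2.000e-03 -1.130e-02 -9.999e-01]] [ 0.44   0.359 -0.337  1.556  0.111  1.249 -1.267] heading 12.391583388514634
2636 [[ 0.51715762 -0.14251318  0.12967348]
 [ 0.55123764 -0.11380319  0.17183184]]
((532.9263916015625, -128.2682647705078), (36.523860931396484, 17.813735961914062), 9.80588436126709)
tool delta cm [-0.85260821  1.17530982  2.37981436]
```

View pics/w2.png

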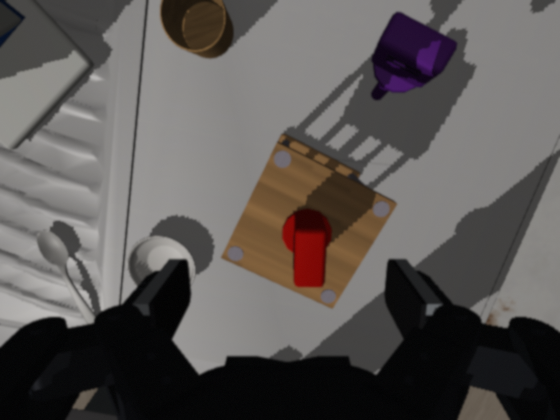

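drive_tool(deltas=[-0.8,1.15,0,0.15,1,0,0,0,0,1,0,0,0.5,0,1,0,0,0,0,1,0,0,0,0,1])

```text
time: 2.75
position: [0.5336, -0.1305, 0.1912]
tcp_rot: [[0.983, 0.185, 0.003], [0.185, -0.983, 0.01], [0.004, -0.009, -1.0]]
ft_force: [0.3, 0.4, -0.2]
opening: 0.999
```

```bash
python3 k.py w3
```

```text
[ 0.53356147 -0.13048683  0.19117714] [[ 0.9827  0.1849  0.0026]
 [ 0.1849 -0.9827  0.0101]
 [ 0.0044 -0.0095 -0.9999]] [ 0.461  0.355 -0.325  1.569  0.107  1.235 -1.266] heading 10.655745111290058
2801 [[ 0.51700137 -0.14292881  0.1298761 ]
 [ 0.55109454 -0.11408855  0.17184945]]
((533.1156005859375, -128.40347290039062), (35.73039245605469, 17.67703628540039), 11.403083801269531)
tool delta cm [-0.01413566 -0.19383843  2.01960137]
```

drive_tool(deltas=[0,-0.2,1.4,0,1,0,0,1.4,0,1,0,0,1.4,0,1,0,0,0.5,0,1,0,0,0,0,1])

```text
time: 3.42
position: [0.5322, -0.127, 0.1393]
tcp_rot: [[0.983, 0.186, -0.001], [0.186, -0.982, 0.011], [0.001, -0.011, -1.0]]
ft_force: [-0.4, -0.5, -0.0]
opening: 1.0
```

```bash
python3 k.py w4
```

```text
[ 0.53219954 -0.12701679  0.1392913 ] [[ 9.825e-01  1.861e-01 -7.000e-04]
 [ 1.861e-01 -9.825e-01  1.120e-02]
 [ 1.400e-03 -1.120e-02 -9.999e-01]] [ 0.452  0.397 -0.322  1.646  0.124  1.123 -1.284] heading 10.723659530044696
5669 [[ 0.51759953 -0.14246554  0.12976029]
 [ 0.55131448 -0.11422613  0.17183792]]
((533.0960083007812, -128.34310913085938), (36.261009216308594, 17.99424934387207), 11.112383842468262)
tool delta cm [ 0.06784937  0.11156002 -3.17222276]
```

View pics/w4.png

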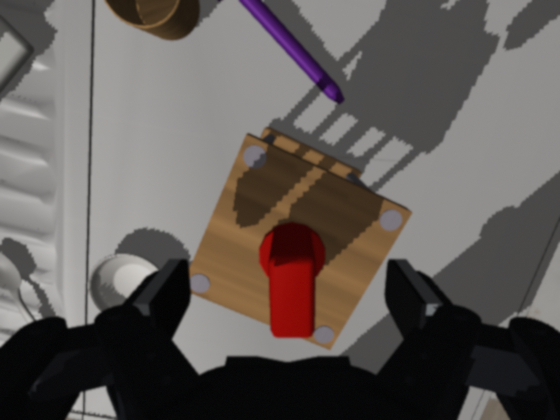

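drive_tool(deltas=[0,0.1,0,0,0.5,0,0,0,0,0,0,0,0,0,0,0,0,0,0,0,0,0,0,0,0])

```text
time: 4.1
position: [0.5339, -0.1287, 0.1413]
tcp_rot: [[0.983, 0.186, 0.003], [0.186, -0.983, 0.01], [0.005, -0.009, -1.0]]
ft_force: [-0.0, -0.6, -1.4]
opening: 0.199
```

drive_tool(deltas=[0,0,0,0,0,0,0,0,0,0,0,0,-1,0,0,0,0,-1,0,0,0,0,0,0,0])

```text
time: 4.72
position: [0.5336, -0.1288, 0.1626]
tcp_rot: [[0.983, 0.186, 0.003], [0.186, -0.983, 0.01], [0.005, -0.009, -1.0]]
ft_force: [-0.0, 1.0, -0.8]
opening: 0.201
```

Run:
```python
from h import *
s,c=snap('scene','s5');print(s['position'],s['opening'],s['ft_force'])
a=cv2.imread('pics/s5.png');cv2.imwrite('pics/s5c.png',cv2.resize(a[90:270,270:470],None,fx=3,fy=3))
```

```text
[ 0.53360763 -0.12879326  0.16255662] 0.20084526762718125 [-0.0289259   1.02200733 -0.84625661]
```

View pics/s5c.png

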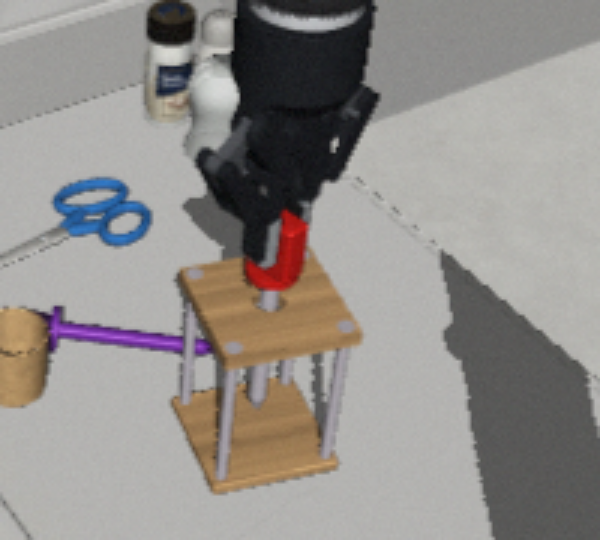

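```bash
python3 - <<'E'
from h import *
snap('top','t5')
for k in('scene0','scene5' if 0 else 's5','top0','t5','w1','w2','w3','w4'):
    Q,c=cloud(k); hsv=cv2.cvtColor(c['color'],cv2.COLOR_RGB2HSV)
    h,s,v=[hsv[...,i].astype(int) for i in range(3)]
    m=(h>8)&(h<24)&(s>70)&(Q[...,2]>.045)&(Q[...,2]<.06)&(Q[...,0]>.58)&(abs(Q[...,1])<.07)
    pu=(h>130)&(h<150)&(s>120)&(Q[...,2]>.005)&(Q[...,1]<0)
    p=Q[m];print(k,'cup',m.sum(),(p.min(0)+p.max(0))/2 if len(p) else None, 'purple',pu.sum(), Q[pu].min(0).round(3),Q[pu].max(0).round(3))
E
python3 - <<'E'
import cv2,numpy as np
a=[cv2.imread(f'pics/{k}.png')[0:200,150:550] for k in('w1','w2','w3','w4')]
cv2.imwrite('pics/m.png',np.vstack([np.hstack(a[:2]),np.hstack(a[2:])]))
E
```

```text
scene0 cup 133 [ 0.66001885 -0.01187891  0.04928596] purple 463 [ 0.622 -0.195  0.062] [ 0.65  -0.159  0.163]
s5 cup 125 [ 0.65763852 -0.0106383   0.04937693] purple 263 [ 0.521 -0.15   0.005] [ 0.689 -0.047  0.268]
top0 cup 39 [ 0.66040695 -0.01537075  0.05011809] purple 248 [ 0.623 -0.195  0.028] [ 0.649 -0.159  0.164]
t5 cup 44 [ 0.65840099 -0.01286553  0.04997284] purple 294 [ 0.624 -0.136  0.007] [ 0.714 -0.018  0.04 ]
w1 cup 262 [ 0.65016439 -0.0123551   0.04979635] purple 2694 [ 0.497 -0.202  0.015] [ 0.652 -0.072  0.345]
w2 cup 500 [ 0.65631639 -0.01093315  0.04984431] purple 4453 [ 0.516 -0.177  0.016] [ 0.664 -0.043  0.294]
w3 cup 519 [ 0.65249088 -0.00993681  0.04959989] purple 2041 [ 0.513 -0.194  0.007] [ 0.687 -0.031  0.291]
w4 cup 514 [ 0.64449378 -0.01197801  0.04978633] purple 1954 [ 0.519 -0.185  0.005] [ 0.672 -0.065  0.225]
```

View pics/m.png

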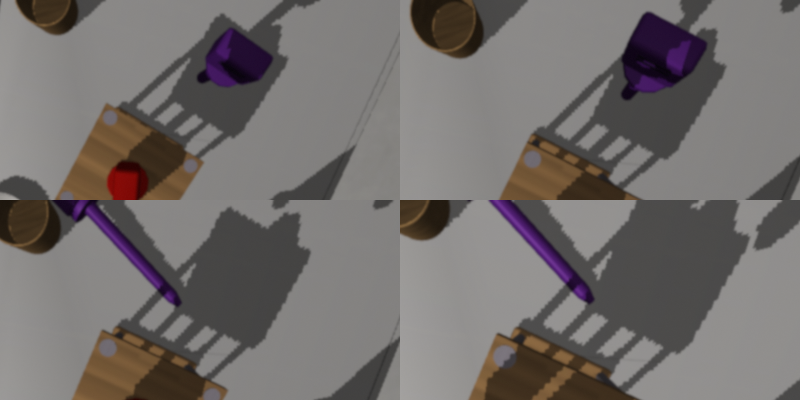

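View pics/t5.png

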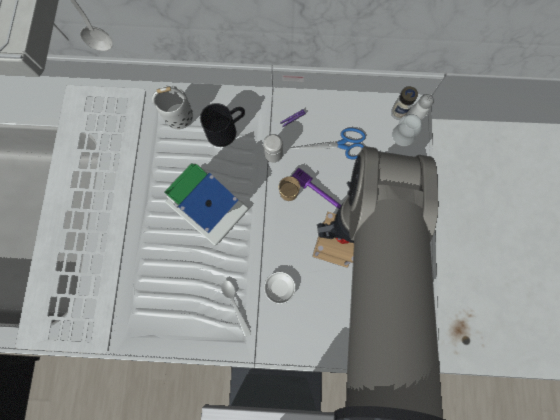

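drive_tool(deltas=[0,0,-1.4,0,0,0,0,-1.4,0,0,0,0,-1.4,0,0,0,0,-1.4,0,0,0,0,-0.4,0,0])

```text
time: 5.45
position: [0.533, -0.1293, 0.2262]
tcp_rot: [[0.983, 0.186, 0.002], [0.186, -0.983, 0.01], [0.004, -0.01, -1.0]]
ft_force: [0.0, 0.7, -1.5]
opening: 0.2
```

drive_tool(deltas=[0,0,0,0,0,-0.8,0,0,0,0,-0.8,0,0,0,0,-0.8,0,0,0,0,0,0,0,0,0])

```text
time: 6.08
position: [0.5135, -0.133, 0.2268]
tcp_rot: [[0.982, 0.187, 0.016], [0.187, -0.982, 0.011], [0.017, -0.008, -1.0]]
ft_force: [2.1, -0.4, -1.9]
opening: 0.201
```

Run:
```python
from h import *
s,c=snap('scene','s6');print(s['position'],s['opening'],s['ft_force'],s['tcp_rot'])
a=cv2.imread('pics/s6.png');cv2.imwrite('pics/s6c.png',cv2.resize(a[90:270,270:470],None,fx=3,fy=3))
```

```text
[ 0.51346946 -0.13295505  0.22681285] 0.20085165839964944 [ 2.13633454 -0.39082559 -1.89822766] [[ 0.98220763  0.18715045  0.01558458]
 [ 0.18698736 -0.98229676  0.01134939]
 [ 0.01743272 -0.00823334 -0.99981414]]
```

View pics/s6c.png

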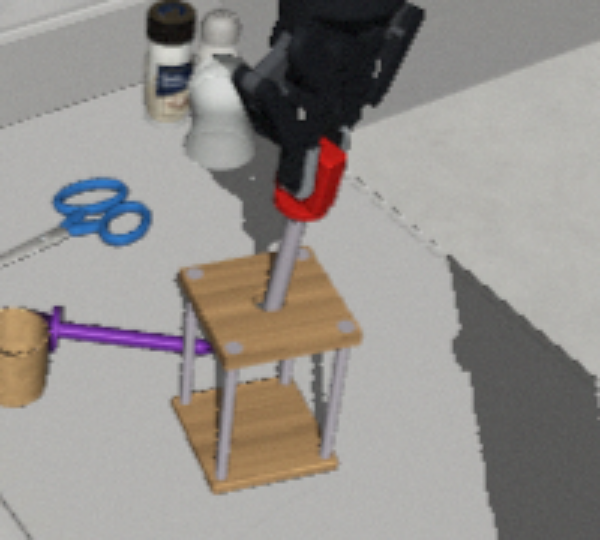

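drive_tool(deltas=[-0.9,0,0,0,0,-0.9,0,0,0,0,-0.9,0,0,0,0,-0.9,0,0,0,0,0,0,0,0,0])

```text
time: 6.75
position: [0.482, -0.1388, 0.2273]
tcp_rot: [[0.982, 0.189, 0.026], [0.189, -0.982, 0.012], [0.028, -0.007, -1.0]]
ft_force: [1.4, 0.8, 1.1]
opening: 0.198
```

Run:
```python
from h import *
s,c=snap('scene','s7');print(s['position'],s['opening'],s['ft_force'],s['tcp_rot'])
a=cv2.imread('pics/s7.png');cv2.imwrite('pics/s7c.png',cv2.resize(a[90:270,270:470],None,fx=3,fy=3))
```

```text
[ 0.48199504 -0.13881921  0.22733608] 0.1976530209203436 [1.35547458 0.82276277 1.13471164] [[ 0.98161833  0.18905285  0.02616248]
 [ 0.18879429 -0.98194278  0.01204582]
 [ 0.02796735 -0.00688507 -0.99958513]]
```

View pics/s7c.png

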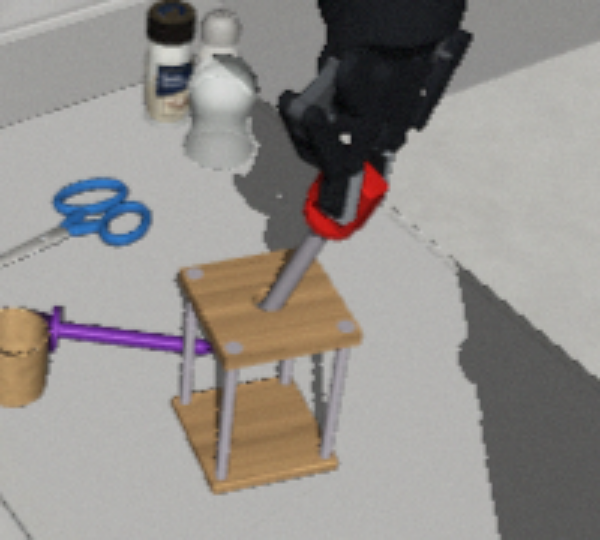

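drive_tool(deltas=[-0.6,0,0.4,0,0,-0.6,0,0.4,0,0,-0.6,0,0.2,0,0,0,0,0,0,0,0,0,0,0,0])

```text
time: 7.42
position: [0.4668, -0.1419, 0.2181]
tcp_rot: [[0.981, 0.19, 0.034], [0.19, -0.982, 0.012], [0.035, -0.005, -0.999]]
ft_force: [3.0, 0.1, 2.5]
opening: 0.2
```

```bash
cat > ax.py <<'E'
from h import *
import sys
fn=sys.argv[1]; s,c=snap('scene',fn);print(s['position'],s['ft_force'],s['tcp_rot'].round(4))
snap('wrist',fn+'w')
Q,c=cloud(fn); hsv=cv2.cvtColor(c['color'],cv2.COLOR_RGB2HSV)
h,sa,v=[hsv[...,i].astype(int) for i in range(3)]
x,y,z=s['position']
# rod pixels: low saturation, near tool below
m=(sa<60)&(v>60)&(Q[...,2]>float(sys.argv[2]))&(np.hypot(Q[...,0]-x,Q[...,1]-y)<.1)&(Q[...,2]<z+.0)
m=cv2.morphologyEx(m.astype(np.uint8),cv2.MORPH_OPEN,np.ones((2,2)))>0
p=Q[m]; print(len(p))
if len(p)>20:
    for _ in range(4):
        l=cv2.fitLine(p.astype(np.float32),cv2.DIST_HUBER,0,1e-4,1e-4).ravel();d=l[:3]*np.sign(l[2]);r=p-l[3:];e=np.linalg.norm(r-np.outer(r@d,d),axis=1);p=p[e<.007]
    print('axis',d,'pt',l[3:],'tilt',np.degrees(np.arccos(d[2])),'az',np.degrees(np.arctan2(d[1],d[0])),len(p),e[e<.007].mean())
yy,xx=np.nonzero(m)
a=c['color'][:,:,::-1].copy(); a[m]=(0,255,0)
if len(yy):
    cy,cx=int(np.median(yy)),int(np.median(xx));cy=max(cy,100);o=a[cy-100:cy+80,max(0,cx-100):cx+100]
    o2=c['color'][cy-100:cy+80,max(0,cx-100):cx+100,::-1]
    cv2.imwrite(f'pics/{fn}c.png',cv2.resize(np.hstack([o2,o]),None,fx=2,fy=2))
E
python3 ax.py s8 .13
```

```text
[ 0.46684535 -0.14188179  0.21811907] [3.04795739 0.14904564 2.45073409] [[ 0.9812  0.1901  0.0335]
 [ 0.1898 -0.9818  0.0116]
 [ 0.0351 -0.005  -0.9994]]
140
axis [-0.5585383  0.5756661  0.5971963] pt [ 0.5253049  -0.15382685  0.13747908] tilt 53.33064 az 134.13483 42 0.003998727516201301
```

View pics/s8c.png

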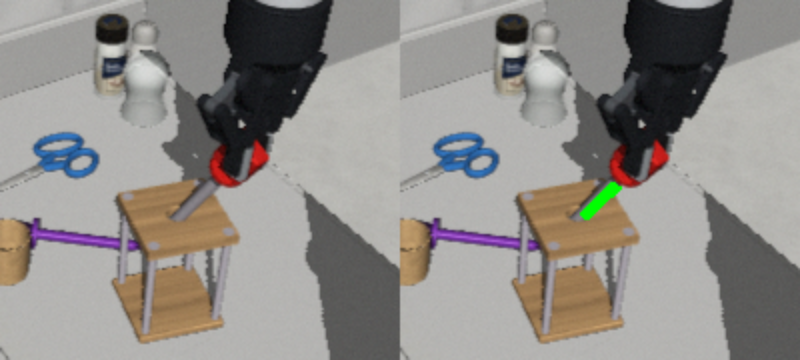

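View pics/s8w.png

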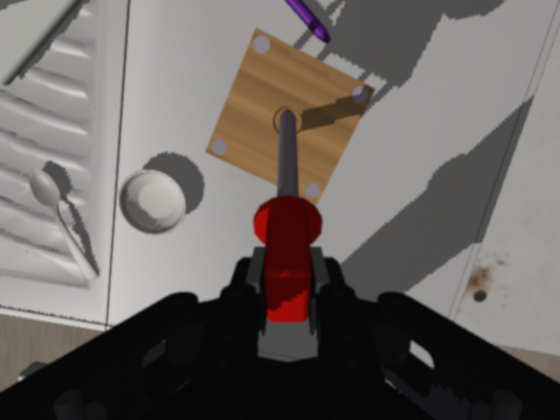

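```bash
cat > wx.py <<'E'
from h import *
import sys
fn=sys.argv[1]
if len(sys.argv)>2: 
    s,c=snap('wrist',fn); print(s['position'].round(4),s['ft_force'].round(2),s['tcp_rot'].round(3).tolist())
Q,c=cloud(fn); R=c['rot'];P=(Q-c['pos'])@R   # tool frame
hsv=cv2.cvtColor(c['color'],cv2.COLOR_RGB2HSV)
h,sa,v=[hsv[...,i].astype(int) for i in range(3)]
red=((h<8)|(h>172))&(sa>150)&(v>30)&(np.linalg.norm(P,axis=-1)<.08)
er=cv2.erode(red.astype(np.uint8),np.ones((3,3)))>0
p=P[er]
# RANSAC planes whose normal lies near (sin,0,-cos)
rng=np.random.default_rng(0);best=None
for _ in range(3000):
    a,b,d=p[rng.choice(len(p),3,replace=False)];n=np.cross(b-a,d-a);l=np.linalg.norm(n)
    if l<1e-6: continue
    n/=l; n*=-np.sign(n[2])
    if n[2]>-.7: continue
    k=(abs((p-a)@n)<.0007).sum()
    if best is None or k>best[0]: best=(k,n,a)
k,n,a=best; q=p[abs((p-a)@n)<.0012];cc=q.mean(0);n=np.linalg.svd(q-cc,full_matrices=False)[2][2];n*=-np.sign(n[2])
print('top plane n(tool)',n.round(4),'world',(R@n).round(4),'tilt',np.degrees(np.arccos((R@n)[2])),'az',np.degrees(np.arctan2(*(R@n)[1::-1])),k,len(p),'ctr tool',cc.round(4),'ext',np.ptp(q,axis=0).round(4))
# rod
t=np.arange(0,1)
g=(sa<70)&(abs(P[...,1])<.012)&(P[...,0]>0.02)&(P[...,2]>.0)&(np.linalg.norm(P,axis=-1)<.14)
p0=np.array([0,0,-.02]); D=P-p0; al=D@(-n); off=np.linalg.norm(D-al[...,None]*(-n),axis=-1)
g&=(al>.045)&(al<.16)&(off<.016)
pr=P[g]; 
if len(pr)>30:
    l=cv2.fitLine(pr.astype(np.float32),cv2.DIST_HUBER,0,1e-5,1e-5).ravel();d=-l[:3]*np.sign(l[2])
    print('rod dir(tool)',d.round(4),'world',(R@d).round(4),'tilt',np.degrees(np.arccos((R@d)[2])),len(pr),'al max',np.percentile((pr-p0)@(-n),98))
    # tip pixels
E
python3 wx.py s8w
```

```text
top plane n(tool) [-0.4391 -0.0051 -0.8984] world [-0.462  -0.0887  0.8824] tilt 28.062532967140427 az -169.13558223217848 1658 5524 ctr tool [ 0.0009 -0.0006 -0.0298] ext [0.0309 0.0167 0.016 ]
rod dir(tool) [-0.4471  0.0221 -0.8942] world [-0.4645 -0.1169  0.8778] tilt 28.617841244595194 1470 al max 0.13858686601311995
```

drive_tool(deltas=[-0.5,0,0,0,0,-0.2,0,0,0,0,0,0,0,0,0,0,0,0,0,0,0,0,0,0,0])

```text
time: 8.15
position: [0.4614, -0.1427, 0.2177]
tcp_rot: [[0.981, 0.191, 0.036], [0.191, -0.982, 0.012], [0.038, -0.005, -0.999]]
ft_force: [3.5, 0.9, 1.0]
opening: 0.201
```

```bash
python3 wx.py w9 1
```

```text
[ 0.4614 -0.1427  0.2177] [3.54 0.9  0.99] [[0.981, 0.191, 0.036], [0.191, -0.982, 0.012], [0.038, -0.005, -0.999]]
top plane n(tool) [-0.4736 -0.0065 -0.8807] world [-0.4976 -0.0948  0.8622] tilt 30.43594180372014 az -169.2162768913449 1520 5523 ctr tool [ 0.0009 -0.0006 -0.0299] ext [0.0296 0.0168 0.0165]
rod dir(tool) [-0.4868  0.0161 -0.8734] world [-0.506  -0.1194  0.8542] tilt 31.325711153220826 1597 al max 0.13887546528392458
```

drive_tool(deltas=[-0.5,0,-0.9,0,0,-0.75,0,-1.4,0,0,-0.75,0,-1.4,0,0,-0.75,0,-1.4,0,0,0,0,0,0,0])

```text
time: 8.82
position: [0.4239, -0.1492, 0.2656]
tcp_rot: [[0.982, 0.189, 0.017], [0.189, -0.982, 0.015], [0.02, -0.011, -1.0]]
ft_force: [-0.1, 0.2, -1.8]
opening: 0.198
```

```bash
python3 wx.py w10 1
```

```text
[ 0.4239 -0.1492  0.2656] [-0.06  0.23 -1.77] [[0.982, 0.189, 0.017], [0.189, -0.982, 0.015], [0.02, -0.011, -1.0]]
top plane n(tool) [-0.4703 -0.0034 -0.8825] world [-0.4774 -0.0987  0.8731] tilt 29.176835258918782 az -168.3160999947835 1577 5577 ctr tool [ 0.001  -0.0006 -0.0299] ext [0.0293 0.0169 0.0159]
rod dir(tool) [-0.48   -0.0172 -0.8771] world [-0.4894 -0.0869  0.8677] tilt 29.807248977847102 1658 al max 0.13928510405231107
```

View pics/w10.png

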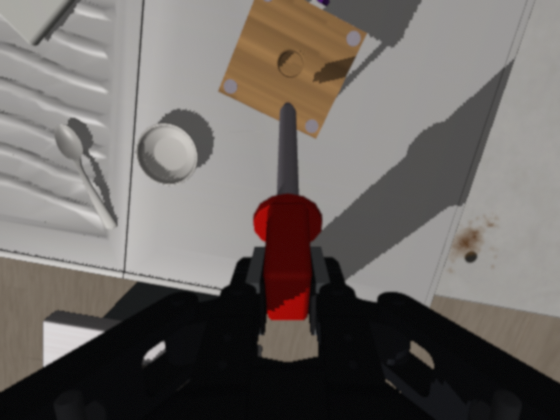

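drive_tool(deltas=[0,0,-1.5,-0.5,0,2.6,-3.6,-1,-0.8,0,3.2,-3.2,-0.5,-0.8,0,3.6,-2.6,0,-0.8,0,3,-1.5,0,-0.7,0])

```text
time: 9.5
position: [0.4826, 0.0072, 0.2953]
tcp_rot: [[0.675, 0.738, 0.008], [0.738, -0.675, 0.016], [0.017, -0.005, -1.0]]
ft_force: [0.6, -0.6, -1.6]
opening: 0.203
```

```bash
cat > st.py <<'E'
from h import *
s=status.observe();R=s['tcp_rot'];print(s['position'].round(4),R.round(4).tolist(),'hd',np.degrees(np.arctan2(R[1,0],R[0,0])),s['joints'].round(2),s['dq'].round(2))
E
python3 st.py
```

```text
[0.4826 0.0072 0.2953] [[0.675, 0.7378, 0.0077], [0.7376, -0.675, 0.0158], [0.0168, -0.005, -0.9998]] hd 47.53861669011719 [ 0.39  0.17 -0.5   1.56  0.07  1.43 -0.85] [-0.36  0.26 -0.29 -0.25  0.18  0.05  0.32]
```

drive_tool(deltas=[2.5,-0.5,0,-0.3,0,2.5,-0.3,0,-0.1,0,2,-0.2,0,0,0,0,0,0,0,0,0,0,0,0,0])

```text
time: 10.12
position: [0.5189, 0.0722, 0.2925]
tcp_rot: [[0.614, 0.79, -0.002], [0.789, -0.614, 0.017], [0.012, -0.012, -1.0]]
ft_force: [0.3, -0.3, -2.4]
opening: 0.202
```

```bash
python3 st.py; python3 wx.py w11 1
python3 - <<'E'
from h import *
snap('scene','s11');snap('top','t11')
E
```

```text
[0.5189 0.0722 0.2925] [[0.6137, 0.7896, -0.0021], [0.7895, -0.6135, 0.0165], [0.0117, -0.0118, -0.9999]] hd 52.14249647644418 [ 0.26  0.28 -0.55  1.45  0.13  1.45 -0.94] [-0.01  0.01 -0.    0.   -0.01 -0.    0.  ]
[0.5189 0.0722 0.2925] [ 0.29 -0.26 -2.42] [[0.614, 0.79, -0.002], [0.789, -0.614, 0.017], [0.012, -0.012, -1.0]]
top plane n(tool) [-0.466  -0.0027 -0.8848] world [-0.2862 -0.3809  0.8792] tilt 28.45342307160522 az -126.92419712299638 1557 5555 ctr tool [ 0.0018 -0.0006 -0.0301] ext [0.0298 0.0164 0.0166]
rod dir(tool) [-0.4754  0.002  -0.8798] world [-0.2883 -0.3911  0.8741] tilt 29.066064456139397 1690 al max 0.1400998212850549
```

View pics/w11.png

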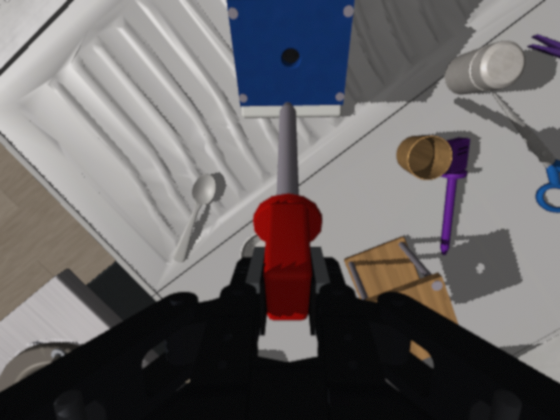

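View pics/s11.png

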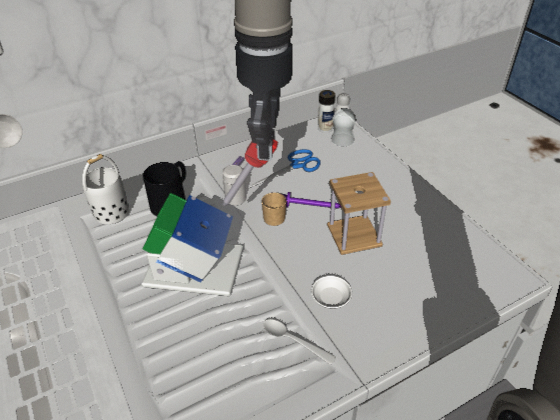

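```bash
cat > rel.py <<'E'
from h import *
from scipy.optimize import least_squares
import sys
fn=sys.argv[1]
if len(sys.argv)>2: s,c=snap('wrist',fn)
Q,c=cloud(fn); R=c['rot'];P=(Q-c['pos'])@R
hsv=cv2.cvtColor(c['color'],cv2.COLOR_RGB2HSV); h,sa,v=[hsv[...,i].astype(int) for i in range(3)]
# rod cylinder fit in tool frame
n0=np.array([-.473,0,-.881]); p0=np.array([0.,0,-.02])
D=P-p0; al=D@(-n0); off=np.linalg.norm(D-al[...,None]*(-n0),axis=-1)
g=(sa<90)&(al>.045)&(al<.135)&(off<.014); pr=P[g]
def res(q):
    d=np.array([q[0],q[1],-1]);d/=np.linalg.norm(d);o=np.array([q[2],q[3],0.04])
    r=pr-o;return (np.linalg.norm(r-np.outer(r@d,d),axis=1)-.006)
a=least_squares(res,[-.53,0,.03,0],loss='soft_l1',f_scale=.0008)
q=a.x;d=np.array([q[0],q[1],-1]);d/=np.linalg.norm(d);o=np.array([q[2],q[3],.04])
print('rod n=',len(pr),'axis tool',d.round(4),'rms',np.sqrt(np.mean(res(q)**2)).round(4))
# plate
b=(h>100)&(h<130)&(sa>100)&np.isfinite(P[...,0])&(Q[...,1]>.05)&(Q[...,2]>.09);p=P[b]
for _ in range(6):
    cc=p.mean(0);nn=np.linalg.svd(p-cc,full_matrices=False)[2][2];nn*=-np.sign(nn[2]);p=p[abs((p-cc)@nn)<.002]
H,W=v.shape;f=H/2/np.tan(np.radians(float(c['fov_y']))/2);yy,xx=np.mgrid[0:H,0:W];T=c['hand_eye']
Dr=np.stack([(xx-c['cx'])/f,-(yy-c['cy'])/f,-np.ones((H,W))],-1)@T[:3,:3].T
t=((cc-T[:3,3])@nn)/(Dr@nn);X=T[:3,3]+Dr*t[...,None]
Xw=X@R.T+c['pos']; near=np.linalg.norm(Xw-[.5908,.1645,.125],axis=-1)<.016
inb=near&~(((h>100)&(h<130)&(sa>100)&(v>.6*np.median(v[b])))|(sa<60)&(v>60))
m=cv2.morphologyEx(inb.astype(np.uint8),cv2.MORPH_OPEN,np.ones((3,3)))
nl,lab,st,ce=cv2.connectedComponentsWithStats(m)
i=1+np.argmax(st[1:,4]) if nl>1 else 0
if i:
    pts=X[lab==i];ey=np.array([0,1,0.])-nn*nn[1];ey/=np.linalg.norm(ey);ex=np.cross(ey,nn)
    uv=np.c_[(pts-cc)@ex,(pts-cc)@ey]; (u0,v0),rad=cv2.minEnclosingCircle((uv*1000).astype(np.float32))
    hole=cc+ex*u0/1e3+ey*v0/1e3
    print('hole px',ce[i].round(1),st[i,4],'rad mm',rad,'hole tool',hole.round(4),'world',(R@hole+c['pos']).round(4),'mean-based',pts.mean(0).round(4))
print('plate n tool',nn.round(4),'world',(R@nn).round(4),len(p))
print('angle rod-plate',np.degrees(np.arccos(d@nn)),'x diff',d[0]-nn[0],'y diff',d[1]-nn[1])
# knob top -> tip
red=((h<8)|(h>172))&(sa>150)&(v>30)&(np.linalg.norm(P,axis=-1)<.08)
pk=P[red&(P[...,2]<-.015)]
al=(pk-o)@d; topal=np.percentile(al,99); tip=o+d*(topal-.161); org=o+d*(topal-.046)
print('topal',topal,'tip tool',tip.round(4),'org',org.round(4))
if i:
    print('tip in head: z',((tip-hole)@nn).round(4),'x(tool-ish) off',((tip-hole)-nn*((tip-hole)@nn)).round(4))
    mv=hole+nn*.010-tip; print('move tip to 10mm above mouth, tool cm',(mv*100).round(2))
    print('insert full along bore from tip: ',((hole-nn*.115-tip)*100).round(2))
E
python3 rel.py w11
```

```text
rod n= 1596 axis tool [-0.48   -0.0015 -0.8773] rms 0.0003
hole px [289.4  56.1] 230 rad mm 7.949532508850098 hole tool [0.1161 0.0019 0.1686] world [0.5912 0.1655 0.1252] mean-based [0.1168 0.0014 0.1683]
plate n tool [-0.4993 -0.004  -0.8664] world [-0.3077 -0.4061  0.8605] 9360
angle rod-plate 1.2814151080755944 x diff 0.019374349456877493 y diff 0.0024976038944142616
topal 0.0781956464872243 tip tool [ 0.0748 -0.0002  0.1126] org [ 0.0196 -0.0004  0.0118]
tip in head: z 0.0692 x(tool-ish) off [-0.0068 -0.0018  0.0039]
move tip to 10mm above mouth, tool cm [3.64 0.21 4.73]
insert full along bore from tip:  [ 9.88  0.26 15.56]
```

drive_tool(deltas=[1.2,0.1,1.2,0,0,1.2,0.1,1.5,0,0,1,0,1.5,0,0,0,0,0,0,0,0,0,0,0,0])

```text
time: 10.9
position: [0.5424, 0.0992, 0.2471]
tcp_rot: [[0.615, 0.788, -0.003], [0.788, -0.615, 0.016], [0.011, -0.012, -1.0]]
ft_force: [0.2, 0.3, -0.8]
opening: 0.204
```

```bash
python3 rel.py w12 1;python3 st.py
```

```text
rod n= 1574 axis tool [-0.4788 -0.0019 -0.8779] rms 0.0003
hole px [286.   95.7] 254 rad mm 7.921371936798096 hole tool [ 0.0813 -0.0011  0.1227] world [0.5912 0.166  0.1253] mean-based [ 0.082  -0.0015  0.1224]
plate n tool [-0.4913 -0.0033 -0.871 ] world [-0.302  -0.3993  0.8657] 13189
angle rod-plate 0.824747215628236 x diff 0.012529682465764136 y diff 0.0013603784437870507
topal 0.07822376229217692 tip tool [ 0.0747 -0.0002  0.1127] org [ 0.0196 -0.0004  0.0117]
tip in head: z 0.012 x(tool-ish) off [-0.0007  0.0009  0.0004]
move tip to 10mm above mouth, tool cm [ 0.17 -0.09  0.14]
insert full along bore from tip:  [ 6.31 -0.05 11.02]
[0.5423 0.0993 0.2471] [[0.6154, 0.7882, -0.0034], [0.7882, -0.6152, 0.0162], [0.0107, -0.0127, -0.9999]] hd 52.0191799836391 [ 0.2   0.36 -0.55  1.46  0.17  1.37 -1.02] [ 0.01 -0.01  0.   -0.   -0.    0.   -0.  ]
```

View pics/w12.png

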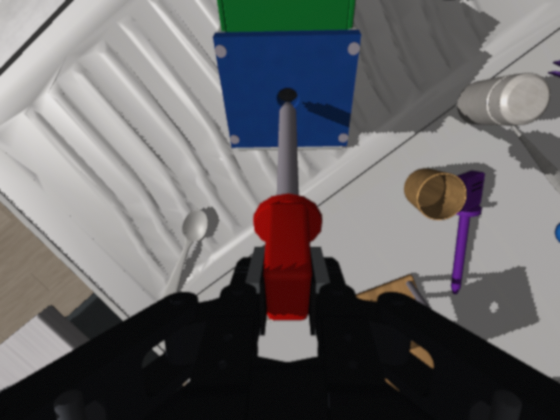

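drive_tool(deltas=[0.5,-0.1,0.8,0,0,0.5,0,0.9,0,0,0.5,0,0.9,0,0,0,0,0,0,0,0,0,0,0,0])

```text
time: 11.58
position: [0.5515, 0.1126, 0.2201]
tcp_rot: [[0.616, 0.788, -0.002], [0.788, -0.616, 0.016], [0.011, -0.012, -1.0]]
ft_force: [-0.1, -0.1, -0.7]
opening: 0.2
```

```bash
python3 rel.py w13 1;python3 st.py
```

```text
rod n= 1588 axis tool [-4.789e-01 -1.000e-04 -8.779e-01] rms 0.0007
hole px [299.4 124.6] 281 rad mm 10.66128921508789 hole tool [0.0608 0.0052 0.0981] world [0.5929 0.1589 0.1226] mean-based [0.0613 0.0081 0.0979]
plate n tool [-0.4907 -0.0022 -0.8713] world [-0.3021 -0.3992  0.8657] 15188
angle rod-plate 0.7832842040508287 x diff 0.011815170104767792 y diff 0.0020863849404186914
topal 0.0781972759283156 tip tool [ 0.0746 -0.0004  0.1127] org [ 0.0196 -0.0004  0.0117]
tip in head: z -0.0195 x(tool-ish) off [ 0.0043 -0.0057 -0.0024]
move tip to 10mm above mouth, tool cm [-1.87  0.56 -2.33]
insert full along bore from tip:  [4.26 0.59 8.57]
[0.5514 0.1126 0.2201] [[0.616, 0.7877, -0.0022], [0.7877, -0.6159, 0.016], [0.0112, -0.0116, -0.9999]] hd 51.97118579038772 [ 0.17  0.39 -0.55  1.48  0.19  1.32 -1.05] [ 0. -0. -0. -0. -0.  0.  0.]
```

View pics/w13.png

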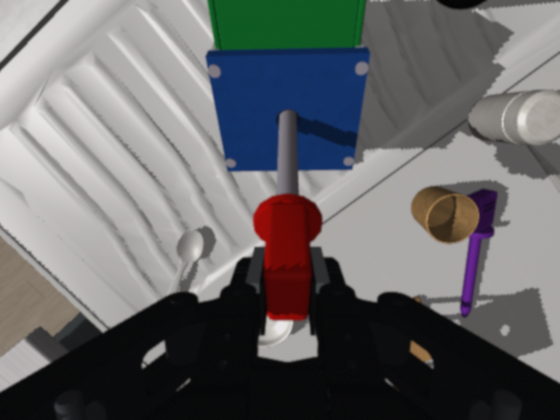

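drive_tool(deltas=[0.55,0,1,0,0,0.66,0,1.2,0,0,0.66,0,1.2,0,0,0.66,0,1.2,0,0,0,0,0,0,0])

```text
time: 12.25
position: [0.5677, 0.1348, 0.1705]
tcp_rot: [[0.616, 0.788, -0.003], [0.788, -0.616, 0.016], [0.011, -0.012, -1.0]]
ft_force: [-0.4, 0.5, -0.5]
opening: 0.203
```

```bash
python3 wx.py w14 1;python3 st.py
python3 - <<'E'
from h import *
s=status.observe();R=s['tcp_rot'];hole=np.array([.5912,.166,.1253]);print('to seat tool cm',(R.T@(hole-s['position'])-[.0196,-.0004,.0117])*100)
E
```

```text
[0.5677 0.1348 0.1705] [-0.4   0.47 -0.54] [[0.616, 0.788, -0.003], [0.788, -0.616, 0.016], [0.011, -0.012, -1.0]]
top plane n(tool) [-0.4653 -0.0032 -0.8852] world [-0.2862 -0.3787  0.8802] tilt 28.338890540487714 az -127.0759269633108 1543 5633 ctr tool [ 0.0019 -0.0005 -0.0301] ext [0.0298 0.0166 0.0162]
rod dir(tool) [-0.4708 -0.0191 -0.882 ] world [-0.3022 -0.3732  0.8771] tilt 28.69958902558986 695 al max 0.07914242924536426
[0.5681 0.1346 0.1711] [[0.6162, 0.7876, -0.0022], [0.7875, -0.6161, 0.016], [0.0113, -0.0116, -0.9999]] hd 51.955840777304154 [ 0.12  0.47 -0.54  1.5   0.23  1.24 -1.11] [ 0.01 -0.02 -0.   -0.01 -0.    0.01  0.  ]
to seat tool cm [ 1.88896438 -0.02050674  3.45954779]
```

View pics/w14.png

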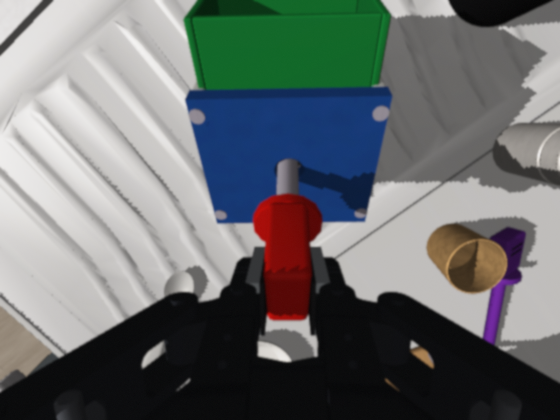

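drive_tool(deltas=[0.55,0,1,0,0,0.55,0,1,0,0,0.5,0,0.9,0,0,0,0,0,0,0,0,0,0,0,0])

```text
time: 12.92
position: [0.5791, 0.1483, 0.1409]
tcp_rot: [[0.617, 0.787, -0.001], [0.787, -0.617, 0.016], [0.012, -0.011, -1.0]]
ft_force: [0.1, -0.2, -0.9]
opening: 0.194
```

```bash
python3 wx.py w15 1;python3 st.py
python3 - <<'E'
from h import *
s=status.observe();R=s['tcp_rot'];hole=np.array([.5912,.166,.1253]);print('to seat tool cm',(R.T@(hole-s['position'])-[.0196,-.0004,.0117])*100)
E
```

```text
[0.5791 0.1483 0.1409] [ 0.06 -0.19 -0.94] [[0.617, 0.787, -0.001], [0.787, -0.617, 0.016], [0.012, -0.011, -1.0]]
top plane n(tool) [-0.471   0.0014 -0.8821] world [-0.2886 -0.3857  0.8763] tilt 28.798300351054852 az -126.80792390351814 1562 5650 ctr tool [ 0.0015 -0.0005 -0.0299] ext [0.0299 0.0168 0.0163]
[0.579  0.1483 0.1409] [[0.6167, 0.7872, -0.0011], [0.7871, -0.6167, 0.016], [0.0119, -0.0107, -0.9999]] hd 51.91818620235784 [ 0.09  0.52 -0.53  1.5   0.26  1.19 -1.14] [ 0. -0. -0.  0. -0.  0.  0.]
to seat tool cm [ 0.16787864 -0.07459749  0.41684878]
```

View pics/w15.png

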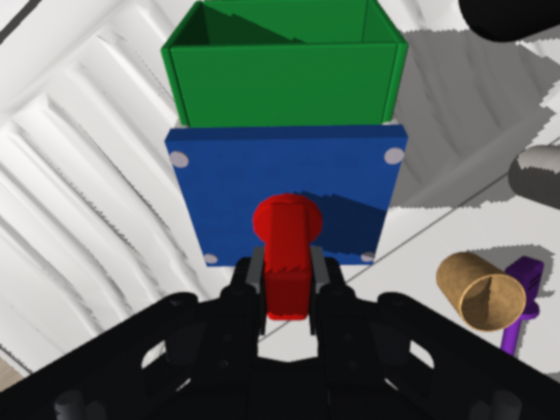

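Nearly seated (about 4.5 mm left, no force). Finish gently, then measure.

drive_tool(deltas=[0.1,-0.05,0.2,0,0,0.1,0,0.2,0,0,0.05,0,0.1,0,0,0,0,0,0,0,0,0,0,0,0])

```text
time: 13.6
position: [0.5803, 0.15, 0.1381]
tcp_rot: [[0.617, 0.787, 0.0], [0.787, -0.617, 0.015], [0.012, -0.009, -1.0]]
ft_force: [0.2, -0.3, -0.1]
opening: 0.2
```

drive_tool(deltas=[0,0,0,0,0.35,0,0,0,0,0.45,0,0,0,0,0.6,0,0,0,0,0.6,0,0,0,0,0.6])

```text
time: 14.22
position: [0.5813, 0.1507, 0.1382]
tcp_rot: [[0.617, 0.787, 0.003], [0.787, -0.617, 0.016], [0.014, -0.008, -1.0]]
ft_force: [0.0, -0.1, 0.0]
opening: 0.599
```

```bash
python3 wx.py w16 1;python3 st.py
python3 - <<'E'
from h import *
a=cv2.imread('pics/w16.png')
snap('scene','s16'); b=cv2.imread('pics/s16.png')[130:310,120:320]
cv2.imwrite('pics/s16c.png',cv2.resize(b,None,fx=3,fy=3))
E
```

```text
[0.5813 0.1507 0.1382] [ 0.02 -0.15  0.01] [[0.617, 0.787, 0.003], [0.787, -0.617, 0.016], [0.014, -0.008, -1.0]]
top plane n(tool) [-0.4784 -0.0031 -0.8781] world [-0.3001 -0.3886  0.8712] tilt 29.40352319245857 az -127.67719908372933 1354 5165 ctr tool [-0.0035 -0.0005 -0.0275] ext [0.0303 0.0156 0.0168]
[0.5813 0.1506 0.1382] [[0.6174, 0.7867, 0.0027], [0.7865, -0.6173, 0.0162], [0.0143, -0.0079, -0.9999]] hd 51.870898944903765 [ 0.08  0.53 -0.52  1.5   0.26  1.18 -1.15] [ 0. -0. -0. -0.  0.  0.  0.]
```

View pics/w16.png

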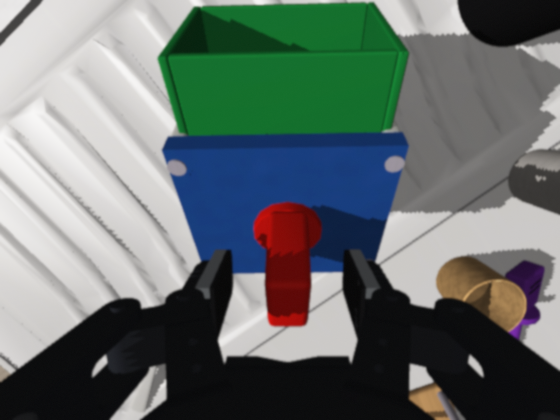

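View pics/s16c.png

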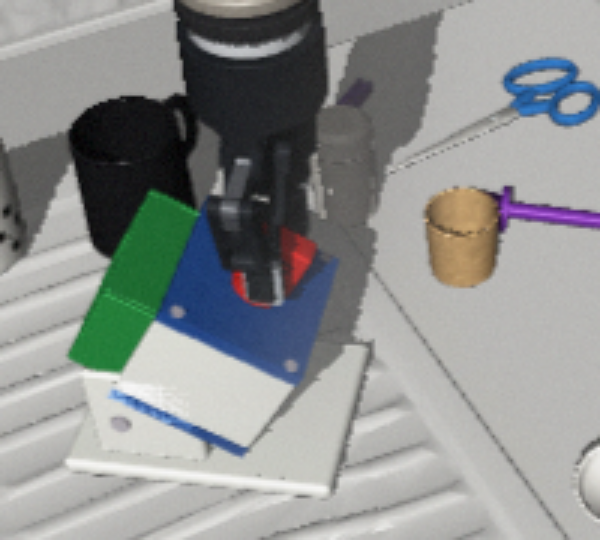

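drive_tool(deltas=[0,0,0,0,0.9,0,0,-1,0,0.9,0,0,-2.5,0,0.9,0,0,-3,0,0.9,0,0,-3,0,0.9])

```text
time: 14.95
position: [0.5796, 0.1484, 0.2349]
tcp_rot: [[0.617, 0.787, -0.002], [0.787, -0.617, 0.015], [0.01, -0.011, -1.0]]
ft_force: [1.5, 0.5, 0.5]
opening: 0.901
```

drive_tool(deltas=[-2,0,-1,0,0.9,-2,0,0,0,0.9,-2,0,0,0,0.9,0,0,0,0,0.9,0,0,0,0,0.9])

```text
time: 15.58
position: [0.5448, 0.1028, 0.2523]
tcp_rot: [[0.615, 0.788, 0.011], [0.788, -0.616, 0.019], [0.022, -0.003, -1.0]]
ft_force: [-0.5, 0.9, 0.3]
opening: 0.896
```

Run:
```python
from h import *
s,c=snap('wrist','w17');snap('scene','s17');snap('top','t17');print(s['time'],s['position'],s['ft_force'])
n=np.array([-.301,-.399,.866]);hole=np.array([.5912,.166,.1253])
for k in('w17','s17','t17'):
    Q,c=cloud(k);hsv=cv2.cvtColor(c['color'],cv2.COLOR_RGB2HSV);h,sa,v=[hsv[...,i].astype(int) for i in range(3)]
    red=((h<8)|(h>172))&(sa>150)&(v>30)&(np.linalg.norm(Q-hole,axis=-1)<.07);red=cv2.erode(red.astype(np.uint8),np.ones((2,2)))>0
    p=Q[red]-hole;z=p@n; print(k,len(p),'head z pct',np.percentile(z,[1,50,99]).round(4))
    t=p[z>.0435]
    if len(t)>30:
        cc=t.mean(0);nn=np.linalg.svd(t-cc,full_matrices=False)[2][2];nn*=np.sign(nn[2]);o=cc-.046*n
        ey=np.cross(n,[0,0,1]);ey/=np.linalg.norm(ey);ex=np.cross(ey,n)
        print('  top ctr lateral mm',(cc@ex*1e3).round(2),(cc@ey*1e3).round(2),'z',(cc@n).round(4),'axis err deg',np.degrees(np.arccos(nn@n)).round(2),len(t))
    m=(h>8)&(h<24)&(sa>70)&(Q[...,2]>.045)&(Q[...,2]<.06)&(Q[...,0]>.58)&(abs(Q[...,1])<.07);q=Q[m]
    if len(q):print('  cup',((q.min(0)+q.max(0))/2).round(4))
b=cv2.imread('pics/s17.png')[130:310,120:360]
cv2.imwrite('pics/s17c.png',cv2.resize(b,None,fx=3,fy=3))
```

```text
15.575 [0.54480775 0.10277212 0.25233963] [-0.52926683  0.88679868  0.28273388]
w17 1887 head z pct [0.005  0.0442 0.0472]
  top ctr lateral mm -0.46 -1.12 z 0.0458 axis err deg 1.3 979
  cup [ 0.6597 -0.0086  0.0496]
s17 395 head z pct [0.0031 0.027  0.0475]
  top ctr lateral mm -4.18 1.98 z 0.0459 axis err deg 3.36 112
  cup [ 0.6565 -0.0105  0.0494]Traceback (most recent call last):
  File "<stdin>", line 7, in <module>
    return _quantile_unchecked(
        a, q, axis, out, overwrite_input, method, keepdims, weights)
    return _ureduce(a,
                    func=_quantile_ureduce_func,
    ...<5 lines>...
                    overwrite_input=overwrite_input,
                    method=method)
    r = func(a, **kwargs)
    result = _quantile(arr,
                       quantiles=q,
    ...<2 lines>...
                       out=out,
                       weights=wgt)
    slices_having_nans = np.isnan(arr[-1, ...])
                                  ~~~^^^^^^^^^
IndexError: index -1 is out of bounds for axis 0 with size 0
```

View pics/w17.png

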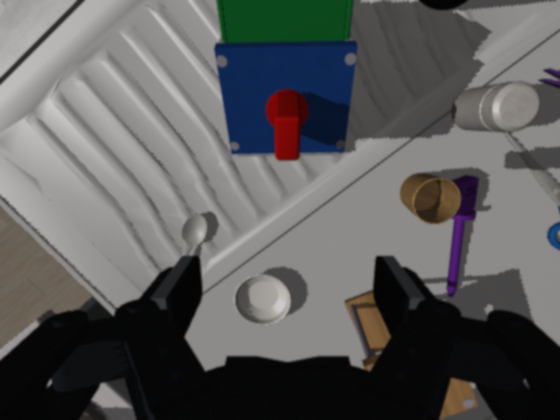

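Run:
```python
from workcell import order, status
print(status.observe()['dq'].round(3)); print(order.close_job())
```

```text
[-0.003  0.002 -0.     0.007 -0.     0.001 -0.001]
the job is handed in; nothing more can be done
None
```

I threaded the red shaft down the grater's bore until its collar seated on the upper plate, let go, backed the gripper off and handed the job in at about 16 s. No verdict was reported.

**How it was done:** The tool only turns about its own axis. I gripped the knob, raised the rod part way and pushed it against the rim of the stand's hole, so that it turned in the grip to the 30° slope. I then drew it out, turned it to face the grater and lined it up with the mouth using the wrist camera. It went in with almost no force (under 1 N sideways).

**Last checks:**
- **Wrist camera:** The knob's top is 45.8 mm above the plate face, where 46 mm means fully seated. It is about 1 mm off centre, and the axis is within 1.3° (0.023 rad, against a limit of 0.06).
- **Scene camera (disagrees in part):** It gave the same height, but 4 to 5 mm off centre and 3.4° of tilt, from a small, partly hidden patch of the knob. I trusted the wrist view, because the bore leaves only about 2 mm of play.
- **Top camera:** It gave no reading, because it saw none of the shaft's red.
- **Bystanders:** The cup measured within 3 to 4 mm of its starting place. The shaker and dish look untouched in the wrist picture, but I did not measure them again.

**Purple look-alike:** It stood loose on the worktop and toppled between two pictures at about 2 to 3 s, while I was lining up over the stand. It ended up lying beside the cup. I don't think the gripper touched it, but I can't rule that out.

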